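Slide the notched sample bar out of the row and lay it on the drying rack

ROBOT

A 6-joint arm with a two-finger parallel gripper is mounted at the origin on a cart in front of the work surface, level with it; the furniture and walls round the work are solid. World frame = base frame: x ahead of the robot, y to its left, z up, the work surface at z = 0. Lengths are in mm, angles in rad, forces in N, time in s.
With the tool pointing down it reaches from about 350 to 875 mm from the base axis. Payload 4.2 kg.
Tool frame: the origin (TCP) lies midway between the tips of the shut fingers; the grasp point (between the pads) lies 19 mm behind it (arm.grip_point_offset is the distance from the TCP to the grasp point, in mm); z points along the fingers, x is the direction in which the jaws open and shut, and the axes are right-handed (so a half turn about z gives the same grasp; the last joint's range is limited). The gripper opens to 85 mm and grips with 20 to 120 N. Pads are 22 mm wide; open, the fingers measure 114 mm over their backs; the gripper's body (76 mm by 85 mm) begins 54 mm behind the grasp point. The pads swing forward as they close: fully open they stand 13 mm farther back than shut.
Start: joints at [1.531, 0.385, 0.008, 0, -1.194, -0.259], TCP at [183.951, 597.295, 231.312] pointing down, gripper open.
Joint ranges: [-3.14, 3.14], [-1.21, 2.06], [-1.07, 1.41], [-3.16, 2.05], [-2.99, -0.16], [-3.1, 3.1]. Speed limits (rad/s): [2.79, 2.79, 3.14, 3.14, 3.14, 3.14].

INTERFACE

Orientations are given as a unit quaternion [x, y, z, w].
In Python, from bench import arm gives the robot as it stands.
- The arm moves only by the tool move_arm, never from a script. Its argument "targets" is a list of rows, each a list of 7 numbers: the shift along the tool's x, y, z in cm, then the turn, a rotation vector about the tool's x, y, z in degrees, then the closure in counts, from 0 (fully open) to 255 (shut). In form: [[x, y, z, wx, wy, wz, grip], ...]. A call has 1 to 20 rows; each row is the pose to reach, as a shift and turn from the pose commanded when the call began, along the tool's axes at that moment; what a row does not reach only later rows make up. A row lasts 1/8 s, in which the tool goes at most 62.5 mm and 10.7 degrees, less where a joint would pass 70% of its speed; a pose out of reach is approached as far as the arm can. A call with a gripper value outside its range is refused whole. The fingers move at their own pace and stop on an object; the grip force is fixed at half the most. Time passes only in rows, so rows that repeat a pose let the fingers close. It gives the time, the measured TCP pose, the force and the opening at its end, in the units of the state.
- arm.read_state(): the state, without advancing time (a new reading comes with each control period).
- arm.get_image(name): name is "scene" or "top" or "wrist"; returns (picture, depth): 400x640x3 uint8, blue, green, red; 400x640 float32, mm along the optical axis (not along the pixel's ray), 0 where there is no reading.
- arm.camera_params(name): a dict with "mtx" (3x3 intrinsics, pixels), "world_to_cam" (4x4, takes a point from world to camera coordinates); the wrist camera has in their place "mount" (4x4, takes a point from camera to tool coordinates, whose origin is the TCP and whose axes are the tool frame's). Camera axes: x right, y down, z forward; pixel columns grow to the right and rows downward; lengths in mm; the calibration is good to about 2 mm. A picture is of the moment at which its call begins: read the wrist's pose just before it. camera_params takes no time and is no camera call.
- arm.job_done(): hands the job in, once; it reports no verdict.
Trained networks look in the newest picture that a camera, given by its name, has taken for a name from the list of things; names that differ only in an ending like _2 or _b are one class to them, and where a whole thing is asked for, a point or a joint stands for the part that bears it (a point fixed in the world has none). Each returns a list of dicts, best first, with "score" (0 to 1); they miss things now and then, are a little off and sometimes report something else, mostly with a low value. They report only what shows in the picture. A call takes as long as a camera call.
- arm.search_frame(thing, camera): "bbox" ([left, top, right, bottom] in pixels, round what is visible of it).
- arm.tip_of(thing, camera): "uv" ([column, row] in pixels: a listed point, or the origin of a listed thing).
The state is a dict: "clock": time; "joints": joint angles; "joint_vel": joint speeds; "joint_efforts": joint torques, N m; "position": TCP position; "ee_rot": TCP orientation; "contact_force": force on the tool from outside, world axes, zero at the start; "wrist_torque": the same for the moment, N m; "gripper_width": finger opening in mm.
Only numpy, scipy, OpenCV 4.12 (cv2) and the standard library are available. Lean on these libraries where they do the work, as an engineer would, in place of code of your own. Each camera call takes 0.05 s, during which the arm holds its last target.

TASK

Three cast sample bars lie side by side in a tight row. Push the one with the notch across its top endways out of the row, flat on the table, until more than half its length stands clear of the others, without shifting its neighbours. Then pick it up and lay it gently, notch up, across both rods of the drying rack, centred on the rack and square to the rods, and leave it there.

Things in the scene. Friction and masses are not known exactly. Their poses are not given: they have to be found in the camera images.
- notched_bar: The bar to move: bare concrete, 90 x 34 x 32 mm (x, y, z), one square notch 14 mm long (x), 10 mm deep, right across the middle of its top. Origin: centre of its underside; x along its length, z up. 0.13 to 0.27 kg, loose, in any of the three places of the row. The bars lie parallel on the table, long sides touching (0.3 mm gap), ends level, end-on to the robot; both ends of the row are free..
- plain_bar_1: Plain cast bar of bare concrete, a box 90 x 34 x 32 mm (x, y, z), flat on the table, one of the row. Origin at the centre of its underside; x along its length, z up. About 0.2 kg, loose.
- plain_bar_2: Plain cast bar of bare concrete, a box 90 x 34 x 32 mm (x, y, z), flat on the table, one of the row. Origin at the centre of its underside; x along its length, z up. About 0.2 kg, loose.
- drying_rack: Rack fixed on the table left of the row: two parallel steel rods, 12 mm thick, 132 mm long, on low plywood cheeks. Origin: centre of its footprint, on the table; the rods run along its y at x = -28 and +28 mm, tops 30 mm above the origin. Cheeks at y = -52 and +52 mm, only 24 mm high. A bar laid across the rods lies along the rack's x axis (either way round), underside at 30 mm.

How it is judged:
By the outcome, as a careful person would: the job done as asked, in the order asked, and still so for the second after the job is handed in, with the robot touching nothing.
It also fails if it takes over 56 s, if anything falls off the work surface, if the arm or the gripper's body presses on something with over 40 N, if the wrist force passes 120 N, or if a joint passes its speed limit or range.

## Working session

There is one attempt and no reset: what is moved stays moved. The work goes in short steps, Python scripts to look and compute and a tool call to move; the robot and the scene stay as the last step left them, time stands still between calls to the robot, and variables do not carry over. Pictures are saved under pics/ and viewed, and the job is handed in when it is done.

Besides the shell and the picture viewer there is one more tool, called by a JSON object that holds its "method" and its "body", one argument or row to a line. move_arm: Moves the arm, as the interface text tells. Its arguments: {"type":"object","properties":{"targets":{"type":"array","items":{"type":"array","items":{"type":"number"}}}},"required":["targets"]}

```bash
ls; mkdir -p pics; python3 - <<'E'
from bench import arm
import cv2
s=arm.read_state(); print({k:s[k] for k in('clock','position','ee_rot','contact_force','gripper_width')})
for n in("top","scene"):
    p,d=arm.get_image(n); cv2.imwrite(f"pics/{n}0.png",p)
    print(n,arm.camera_params(n))
    for t in("notched_bar","plain_bar_1","drying_rack"):
        print(t,arm.search_frame(t,n)[:4],arm.tip_of(t,n)[:3])
print(arm.camera_params("wrist"))
E
```

```text
pics
{'clock': 0.0, 'position': array([183.78650133, 596.75816584, 230.20447973]), 'ee_rot': array([-5.93911540e-01,  8.04529601e-01, -6.86924190e-04, -8.54910967e-04]), 'contact_force': array([ 0.21119586,  0.46079717, -0.23208446]), 'gripper_width': 85.57270064602689}
top {'mtx': array([[383.91316491,   0.        , 317.78452712],
       [  0.        , 383.91316491, 193.83247538],
       [  0.        ,   0.        ,   1.        ]]), 'world_to_cam': array([[ 1.85073915e-02, -9.99720004e-01, -1.47441828e-02,
        -6.80464903e+01],
       [-9.89559672e-01, -1.62071981e-02, -1.43209577e-01,
         4.61035310e+02],
       [ 1.42930517e-01,  1.72406844e-02, -9.89582551e-01,
         8.20959224e+02],
       [ 0.00000000e+00,  0.00000000e+00,  0.00000000e+00,
         1.00000000e+00]])}
notched_bar [{'bbox': [401.3, 174.5, 422.6, 214.6], 'score': 0.67}] [{'uv': [405.5, 194.6], 'score': 0.85}]
plain_bar_1 [{'bbox': [372.1, 168.2, 391.4, 209.0], 'score': 0.81}, {'bbox': [387.2, 171.5, 410.7, 211.8], 'score': 0.66}] [{'uv': [393.1, 196.5], 'score': 0.7}, {'uv': [379.3, 190.6], 'score': 0.
[... 963 characters left out ...]
 [{'uv': [367.1, 259.6], 'score': 0.81}, {'uv': [370.7, 277.6], 'score': 0.74}]
drying_rack [{'bbox': [238.2, 130.5, 298.5, 184.9], 'score': 0.7}] [{'uv': [270.5, 161.4], 'score': 0.68}]
{'mtx': array([[333.60114864,   0.        , 316.66787914],
       [  0.        , 333.60114864, 195.83200062],
       [  0.        ,   0.        ,   1.        ]]), 'mount': array([[ 9.99999296e-01, -6.23639165e-04, -1.00900206e-03,
        -7.84349063e-02],
       [ 8.65150892e-04,  9.65409820e-01,  2.60735751e-01,
        -6.63551379e+01],
       [ 8.11495467e-04, -2.60736440e-01,  9.65409680e-01,
        -1.43529964e+02],
       [ 0.00000000e+00,  0.00000000e+00,  0.00000000e+00,
         1.00000000e+00]])}
```

View pics/top0.png

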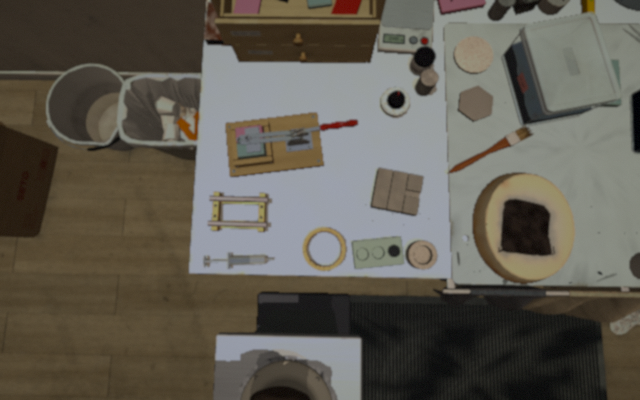

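View pics/scene0.png

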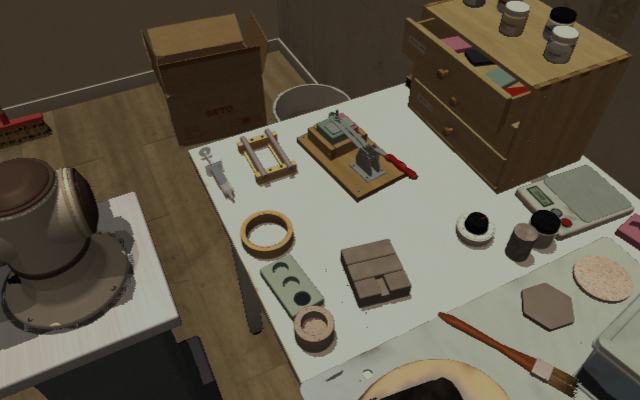

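```bash
python3 - <<'E'
import cv2
a=cv2.imread("pics/top0.png")[155:255,190:440]; cv2.imwrite("pics/top0c.png",cv2.resize(a,None,fx=3.2,fy=3.2,interpolation=cv2.INTER_CUBIC))
a=cv2.imread("pics/scene0.png")[220:320,320:430]; cv2.imwrite("pics/scene0c.png",cv2.resize(a,None,fx=5,fy=5,interpolation=cv2.INTER_CUBIC))
E
```

```text
(no output)
```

View pics/top0c.png

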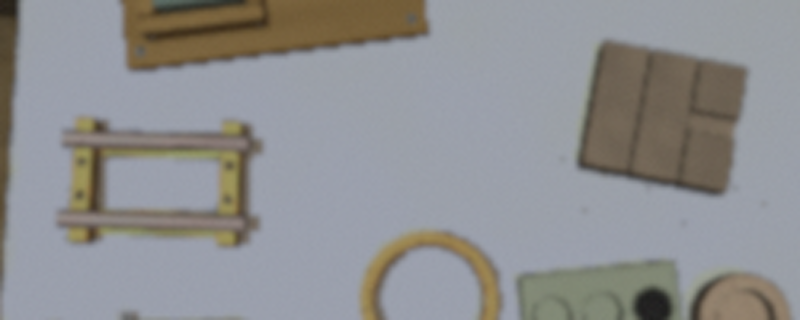

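View pics/scene0c.png

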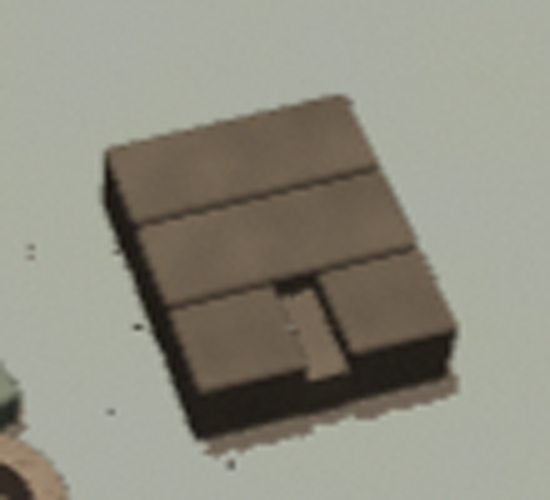

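The notched bar is the right-hand (−y) one, near (411,195) in "top". The rack is at about (239,210), with its rods running roughly along world y. The space beyond the far end of the row is free. Next I measure with depth.

```bash
cat > h.py <<'E'
import numpy as np, cv2
from scipy.spatial.transform import Rotation as R
from bench import arm
def cam2world(name,st=None):
    c=arm.camera_params(name)
    if name!="wrist": return c["mtx"],np.linalg.inv(c["world_to_cam"])
    T=np.eye(4);T[:3,:3]=R.from_quat(st["ee_rot"]).as_matrix();T[:3,3]=st["position"]
    return c["mtx"],T@c["mount"]
def cloud(K,T,d):
    v,u=np.mgrid[0:d.shape[0],0:d.shape[1]]
    P=np.stack([(u-K[0,2])/K[0,0]*d,(v-K[1,2])/K[1,1]*d,d,np.ones_like(d)],-1)@T.T
    P=P[...,:3];P[d==0]=np.nan;return P
def onplane(K,T,uv,z):
    r=T[:3,:3]@np.linalg.inv(K)@np.array([uv[0],uv[1],1.]);o=T[:3,3]
    return o+r*(z-o[2])/r[2]
def proj(K,T,p):
    q=np.linalg.inv(T)@np.append(p,1.);q=K@q[:3];return q[:2]/q[2]
def rect(P,box,zr):
    m=(P[...,0]>box[0])&(P[...,0]<box[1])&(P[...,1]>box[2])&(P[...,1]<box[3])&(P[...,2]>zr[0])&(P[...,2]<zr[1])
    q=P[m]; return len(q),q.mean(0).round(1),np.median(q[:,2]).round(1),cv2.minAreaRect(q[:,:2].astype(np.float32))
E
python3 - <<'E'
from h import *
for n in("top","scene"):
    K,T=cam2world(n);p,d=arm.get_image(n);P=cloud(K,T,d)
    if n=="top":
        print("plane",onplane(K,T,(411,195),32),onplane(K,T,(239,210),30))
    c=onplane(*cam2world("top"),(397,191),32)
    r=onplane(*cam2world("top"),(239,210),30)
    print(n,"row",rect(P,(c[0]-75,c[0]+75,c[1]-80,c[1]+80),(20,45)))
    print(n,"rack",rect(P,(r[0]-60,r[0]+60,r[1]-85,r[1]+85),(12,45)))
    print("table z",np.nanmedian(P[...,2][(abs(P[...,0]-c[0])<120)&(abs(P[...,1]-c[1]-120)<30)]))
    # obstacles near path beyond
    m=(P[...,1]<c[1]+40)&(P[...,1]>c[1]-100)&(P[...,0]>c[0]-140)&(P[...,0]<c[0]+250)&(P[...,2]>5)
    q=P[m]
    for x in range(int(c[0]-140),int(c[0]+250),20):
        s=q[(q[:,0]>=x)&(q[:,0]<x+20)]
        if len(s)>3: print(x,s[:,1].min().round(),s[:,1].max().round(),np.percentile(s[:,2],98).round())
s=arm.read_state();print(R.from_quat(s["ee_rot"]).as_matrix().round(3),s["joints"].round(3))
E
```

```text
plane [ 463.02022595 -266.61926288   32.        ] [423.34808777 114.58151659  30.        ]
top row (1861, array([ 472.4, -235. ,   31.5]), np.float64(31.9), ((473.4587707519531, -236.04994201660156), (103.0212173461914, 90.7888412475586), 79.67416381835938))
top rack (1036, array([421.2, 118.7,  26.6]), np.float64(27.1), ((422.1693420410156, 118.51980590820312), (131.32666015625, 88.1429672241211), 89.50780487060547))
table z 0.08745710616483393
331 -318.0 -196.0 40.0
351 -311.0 -197.0 41.0
371 -244.0 -211.0 19.0
411 -279.0 -221.0 35.0
431 -282.0 -196.0 35.0
451 -287.0 -196.0 35.0
471 -290.0 -196.0 35.0
491 -292.0 -196.0 35.0
511 -294.0 -196.0 35.0
651 -264.0 -205.0 43.0
671 -268.0 -201.0 46.0
691 -315.0 -202.0 60.0
711 -322.0 -215.0 62.0
scene row (2915, array([ 470.1, -241.8,   30.5]), np.float64(31.2), ((472.20635986328125, -237.90829467773438), (103.12970733642578, 90.36747741699219), 80.01062774658203))
scene rack (1044, array([419.6, 111.4,  24.3]), np.float64(24.9), ((421.75286865234375, 117.19853973388672), (134.4221954345703, 89.14495086669922), 89.51534271240234))
table z -0.49340434925710497
331 -321.0 -196.0 39.0
351 -314.0 -196.0 39.0
371 -246.0 -227.0 17.0
411 -282.0 -217.0 34.0
431 -286.0 -196.0 34.0
451 -289.0 -196.0 34.0
471 -293.0 -196.0 34.0
491 -296.0 -196.0 34.0
511 -272.0 -196.0 34.0
651 -266.0 -207.0 42.0
671 -270.0 -204.0 44.0
691 -320.0 -203.0 60.0
711 -325.0 -230.0 62.0
[[-0.294 -0.956  0.   ]
 [-0.956  0.294  0.   ]
 [-0.     0.    -1.   ]] [ 1.531  0.385  0.008  0.    -1.194 -0.259]
```

```bash
cat >> h.py <<'E'
def tool_R(a):  # tool down, x at world angle a deg
    a=np.radians(a);x=np.array([np.cos(a),np.sin(a),0]);z=np.array([0,0,-1.]);return np.stack([x,np.cross(z,x),z],1)
def plan(goals,p0=None,R0=None):
    s=arm.read_state()
    p0=s["position"] if p0 is None else np.array(p0); R0=R.from_quat(s["ee_rot"]).as_matrix() if R0 is None else R0
    print("t",s["clock"],"pos",s["position"].round(1),"F",s["contact_force"].round(1),"w",s["gripper_width"].round(1),"xang",np.degrees(np.arctan2(R0[1,0],R0[0,0])).round(2),"tilt",np.degrees(np.arccos(-R0[2,2])).round(2),"j",s["joints"].round(2))
    for p,a in goals:
        sh=R0.T@(np.array(p)-p0)/10; rv=np.degrees(R.from_matrix(R0.T@tool_R(a)).as_rotvec())
        print("goal",p,a,"->",sh.round(3),rv.round(2))
E
python3 -c "
from h import *
plan([((435,117,200),-90)])"
```

```text
Traceback (most recent call last):
  File "h.py", line 26, in plan
    print("t",s["clock"],"pos",s["position"].round(1),"F",s["contact_force"].round(1),"w",s["gripper_width"].round(1),"xang",np.degrees(np.arctan2(R0[1,0],R0[0,0])).round(2),"tilt",np.degrees(np.arccos(-R0[2,2])).round(2),"j",s["joints"].round(2))
                                                                                          ^^^^^^^^^^^^^^^^^^^^^^^^
AttributeError: 'float' object has no attribute 'round'
```

```bash
sed -i 's/s\["gripper_width"\].round(1)/round(s["gripper_width"],1)/' h.py
python3 -c "
from h import *
plan([((435,117,200),-90)])"
```

```text
t 0.8 pos [184.  597.3 231.4] F [0.8 0.6 0.2] w 85.6 xang -107.12 tilt 0.01 j [ 1.53  0.38  0.01  0.   -1.19 -0.26]
goal (435, 117, 200) -90 -> [ 38.513 -38.13    3.131] [-0.000e+00  1.000e-02 -1.712e+01]
```

{"method": "move_arm", "body": {
  "targets": [
    [38.5, -38.1, 3.1, 0, 0, -17.1, 0],
    [38.5, -38.1, 3.1, 0, 0, -17.1, 0],
    [38.5, -38.1, 3.1, 0, 0, -17.1, 0],
    [38.5, -38.1, 3.1, 0, 0, -17.1, 0],
    [38.5, -38.1, 3.1, 0, 0, -17.1, 0],
    [38.5, -38.1, 3.1, 0, 0, -17.1, 0],
    [38.5, -38.1, 3.1, 0, 0, -17.1, 0],
    [38.5, -38.1, 3.1, 0, 0, -17.1, 0],
    [38.5, -38.1, 3.1, 0, 0, -17.1, 0],
    [38.5, -38.1, 3.1, 0, 0, -17.1, 0],
    [38.5, -38.1, 3.1, 0, 0, -17.1, 0],
    [38.5, -38.1, 3.1, 0, 0, -17.1, 0],
    [38.5, -38.1, 3.1, 0, 0, -17.1, 0]
  ]
}}

```text
clock: 2.42
position: [434.5, 118.1, 200.4]
ee_rot: [0.708, -0.707, 0.0, -0.0]
contact_force: [-0.2, 0.7, -1.8]
gripper_width: 85.7
```

```bash
python3 - <<'E'
from h import *
s=arm.read_state();p,d=arm.get_image("wrist");K,T=cam2world("wrist",s);P=cloud(K,T,d);np.save("rackP.npy",P);np.savez("rackcam.npz",K=K,T=T)
cv2.imwrite("pics/wr_rack.png",p)
print(arm.tip_of("drying_rack","wrist")[:2],arm.search_frame("drying_rack","wrist")[:2])
print(rect(P,(360,490,40,200),(12,45)))
m=(P[...,2]>25)&(P[...,2]<36)&(P[...,0]>360)&(P[...,0]<490)&(P[...,1]>40)&(P[...,1]<200)
q=P[m]
for lo,hi in((360,422),(422,490)):
    s_=q[(q[:,0]>lo)&(q[:,0]<hi)];print(len(s_),s_.mean(0),cv2.minAreaRect(s_[:,:2].astype(np.float32)),np.polyfit(s_[:,1],s_[:,0],1))
plan([((430,-263,200),170)])
E
```

```text
[] [{'bbox': [249.7, 141.1, 388.0, 236.0], 'score': 0.91}]
(5176, array([423.6, 118.7,  27.3]), np.float64(28.1), ((421.3330078125, 118.69163513183594), (131.45962524414062, 87.84728240966797), 89.36739349365234))
1821 [396.08039015 119.3722551   28.72047586] ((400.1306457519531, 119.0126953125), (131.42642211914062, 43.86287307739258), 89.92999267578125) [5.76005064e-03 3.95392800e+02]
2005 [448.24066703 118.91939001  28.8060669 ] ((443.0558776855469, 118.35147094726562), (131.32135009765625, 41.24930953979492), 89.62189483642578) [9.23935904e-03 4.47141928e+02]
t 2.575 pos [434.6 117.8 200.4] F [-0.6  0.5  0.2] w 85.5 xang -89.95 tilt 0.01 j [ 0.63  0.11 -0.45  0.   -1.01  0.94]
goal (430, -263, 200) 170 -> [3.8076e+01 4.9100e-01 3.5000e-02] [-0.0000e+00  1.0000e-02  1.0005e+02]
```

View pics/wr_rack.png

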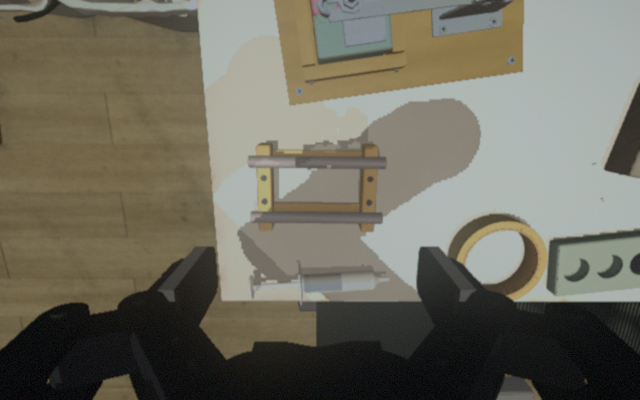

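```bash
python3 - <<'E'
from h import *
f=np.load("rackcam.npz");K,T=f["K"],f["T"]
a=cv2.imread("pics/wr_rack.png")[130:245,235:400];cv2.imwrite("pics/wr_rack_c.png",cv2.resize(a,None,fx=4.8,fy=4.8,interpolation=cv2.INTER_CUBIC))
P=np.load("rackP.npy")
# rod top ridge points: local z>28.5
m=(P[...,2]>28.3)&(P[...,2]<36)&(P[...,0]>360)&(P[...,0]<490)&(P[...,1]>40)&(P[...,1]<200)
q=P[m]
for lo,hi in((380,410),(435,465)):
    s=q[(q[:,0]>lo)&(q[:,0]<hi)];print(len(s),s.mean(0),s[:,1].min(),s[:,1].max(),np.percentile(s[:,0],[2,98]),np.polyfit(s[:,1],s[:,0],1))
E
```

```text
1187 [393.66429597 119.32455916  30.03263373] 53.34952189705167 184.73707884130985 [388.67620765 398.26813031] [8.98535644e-03 3.92592122e+02]
1321 [449.27723544 118.08226996  30.07517861] 52.64293134340191 183.99868068240755 [444.4062315 453.9773677] [9.23875190e-03 4.48186303e+02]
```

View pics/wr_rack_c.png

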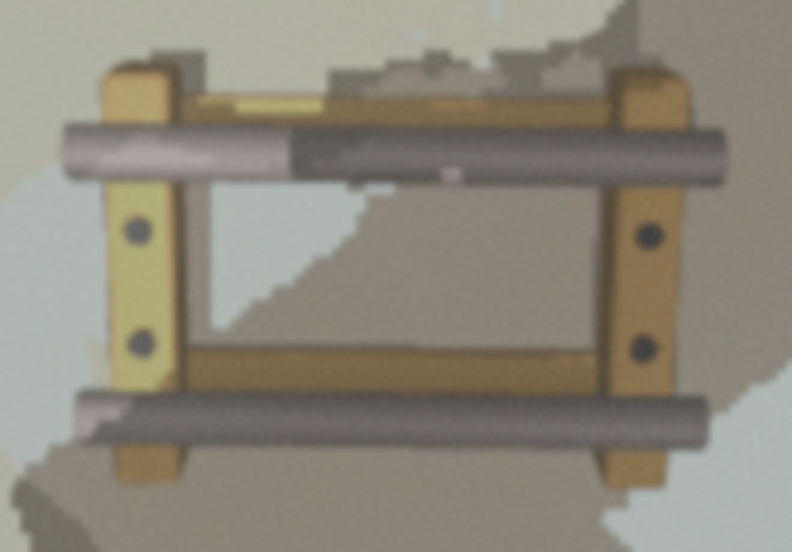

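{"method": "move_arm", "body": {
  "targets": [
    [38.1, 0.5, 0, 0, 0, 100, 255],
    [38.1, 0.5, 0, 0, 0, 100, 255],
    [38.1, 0.5, 0, 0, 0, 100, 255],
    [38.1, 0.5, 0, 0, 0, 100, 255],
    [38.1, 0.5, 0, 0, 0, 100, 255],
    [38.1, 0.5, 0, 0, 0, 100, 255],
    [38.1, 0.5, 0, 0, 0, 100, 255],
    [38.1, 0.5, 0, 0, 0, 100, 255],
    [38.1, 0.5, 0, 0, 0, 100, 255],
    [38.1, 0.5, 0, 0, 0, 100, 255],
    [38.1, 0.5, 0, 0, 0, 100, 255],
    [38.1, 0.5, 0, 0, 0, 100, 255],
    [38.1, 0.5, 0, 0, 0, 100, 255]
  ]
}}

```text
clock: 4.2
position: [429.7, -263.7, 200.3]
ee_rot: [0.087, 0.996, -0.0, 0.0]
contact_force: [0.2, -0.9, 0.2]
gripper_width: -0.0
```

```bash
python3 - <<'E'
from h import *
s=arm.read_state();p,d=arm.get_image("wrist");K,T=cam2world("wrist",s);P=cloud(K,T,d);np.save("rowP.npy",P);np.savez("rowcam.npz",K=K,T=T)
cv2.imwrite("pics/wr_row.png",p)
print(arm.search_frame("notched_bar","wrist")[:2],arm.search_frame("plain_bar_1","wrist")[:3])
n,mean,z,r=rect(P,(400,540,-330,-160),(26,40));print(n,mean,z,r)
c=np.array(r[0])
# notch floor points
print(rect(P,(400,540,-300,-235),(15,26)))
plan([])
E
```

```text
[{'bbox': [232.9, 149.8, 324.5, 192.8], 'score': 0.89}] [{'bbox': [235.3, 193.9, 323.8, 229.3], 'score': 0.89}]
7830 [ 473.6 -243.    32.7] 32.8 ((472.09881591796875, -237.89529418945312), (101.77975463867188, 90.05583953857422), 79.81351470947266)
(639, array([ 466.2, -274.4,   22.4]), np.float64(22.8), ((465.6278991699219, -269.7013854980469), (36.79787063598633, 88.79763793945312), 79.53662109375))
t 4.35 pos [ 429.6 -263.8  200.3] F [ 0.3  0.1 -0.3] w -0.2 xang 170.0 tilt 0.01 j [-0.23  0.21 -0.33 -0.   -1.03  0.05]
```

View pics/wr_row.png

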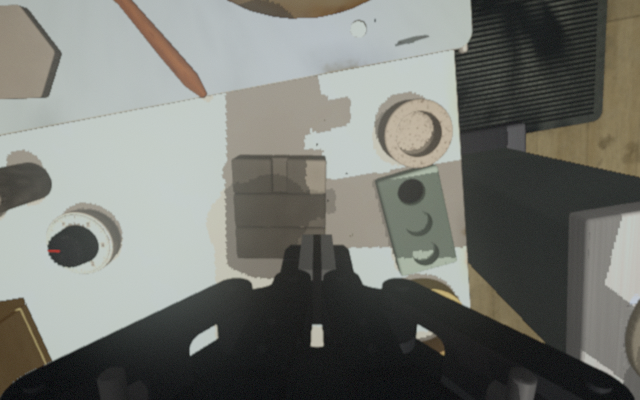

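```bash
python3 - <<'E'
from h import *
plan([((396.3,-258.8,60),169.8),((396.3,-258.8,6),169.8)])
P=np.load("rowP.npy")
a=np.radians(-10.2);u=np.array([np.cos(a),np.sin(a)]);n=np.array([-u[1],u[0]]);e=np.array([421.9,-263.4])
D=P[...,:2]-e; s=D@u;t=D@n;z=P[...,2]
for lo in range(-100,10,5):
    m=(abs(t)<14)&(s>=lo)&(s<lo+5)
    if m.any(): print(lo,np.nanpercentile(z[m],95).round(1))
E
```

```text
t 4.35 pos [ 429.6 -263.8  200.3] F [ 0.3  0.1 -0.3] w -0.2 xang 170.0 tilt 0.01 j [-0.23  0.21 -0.33 -0.   -1.03  0.05]
goal (396.3, -258.8, 60) 169.8 -> [ 3.371 -0.09  14.033] [0.   0.01 0.2 ]
goal (396.3, -258.8, 6) 169.8 -> [ 3.371 -0.09  19.433] [0.   0.01 0.2 ]
-100 19.9
-95 38.6
-90 39.0
-85 39.3
-80 39.0
-75 37.9
-70 19.7
-65 19.4
-60 19.4
-55 292.3
-50 292.3
-45 291.9
-40 289.2
-35 288.5
-30 277.3
-25 270.9
-20 290.7
-15 289.7
-10 256.8
-5 257.5
0 291.0
5 290.6
```

{"method": "move_arm", "body": {
  "targets": [
    [3.4, -0.1, 5, 0, 0, 0.2, 255],
    [3.4, -0.1, 10, 0, 0, 0.2, 255],
    [3.4, -0.1, 14, 0, 0, 0.2, 255],
    [3.4, -0.1, 16, 0, 0, 0.2, 255],
    [3.4, -0.1, 18, 0, 0, 0.2, 255],
    [3.4, -0.1, 19, 0, 0, 0.2, 255],
    [3.4, -0.1, 19.4, 0, 0, 0.2, 255],
    [3.4, -0.1, 19.4, 0, 0, 0.2, 255]
  ]
}}

```text
clock: 5.35
position: [396.3, -259.0, 6.6]
ee_rot: [0.089, 0.996, -0.0, 0.0]
contact_force: [-0.1, 0.1, 0.3]
gripper_width: 0.1
```

```bash
python3 - <<'E'
from h import *
plan([((396.3,-258.8,6),169.8)])
p,d=arm.get_image("wrist");cv2.imwrite("pics/w2.png",p)
p,d=arm.get_image("scene");cv2.imwrite("pics/s2.png",cv2.resize(p[200:340,250:450],None,fx=4,fy=4))
E
```

```text
t 5.35 pos [ 396.3 -259.     6.6] F [-0.1  0.1  0.3] w 0.1 xang 169.79 tilt 0.04 j [-0.23  0.44 -0.62  0.   -0.51  0.06]
goal (396.3, -258.8, 6) 169.8 -> [0.003 0.016 0.063] [-0.01  0.04 -0.01]
```

View pics/w2.png

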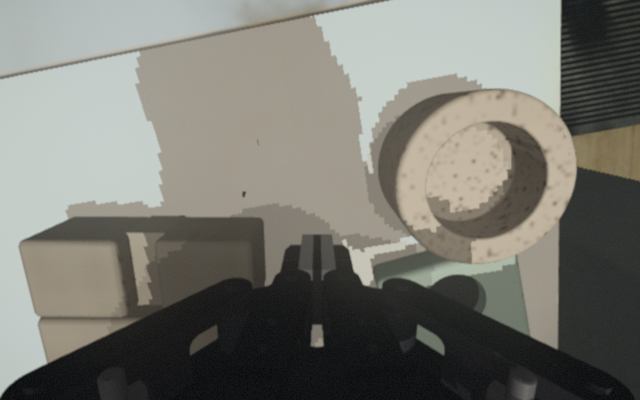

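View pics/s2.png

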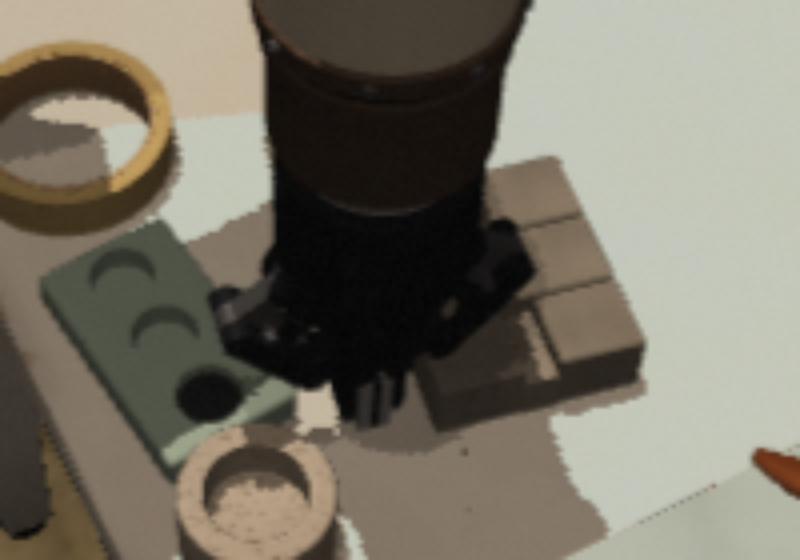

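{"method": "move_arm", "body": {
  "targets": [
    [-0.4, 0, 0, 0, 0, 0, 255],
    [-0.8, 0, 0, 0, 0, 0, 255],
    [-1.2, 0, 0, 0, 0, 0, 255],
    [-1.6, 0, 0, 0, 0, 0, 255],
    [-2.0, 0, 0, 0, 0, 0, 255],
    [-2.4, 0, 0, 0, 0, 0, 255]
  ]
}}

```text
clock: 6.2
position: [419.7, -263.1, 6.2]
ee_rot: [0.089, 0.996, 0.0, -0.0]
contact_force: [-1.2, 0.6, 0.5]
gripper_width: -0.0
```

```bash
python3 - <<'E'
from h import *
plan([])
p,d=arm.get_image("scene");cv2.imwrite("pics/s3.png",cv2.resize(p[200:340,250:450],None,fx=4,fy=4))
E
```

```text
t 6.2 pos [ 419.7 -263.1    6.2] F [-1.2  0.6  0.5] w -0.0 xang 169.77 tilt 0.02 j [-0.23  0.46 -0.57 -0.   -0.54  0.05]
```

View pics/s3.png

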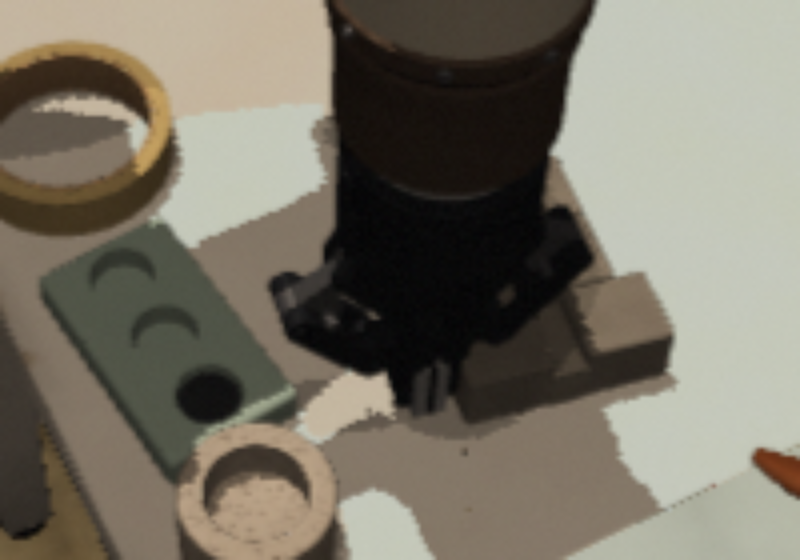

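{"method": "move_arm", "body": {
  "targets": [
    [-0.4, 0, 0, 0, 0, 0, 255],
    [-0.9, 0, 0, 0, 0, 0, 255],
    [-1.4, 0, 0, 0, 0, 0, 255],
    [-1.9, 0, 0, 0, 0, 0, 255],
    [-2.4, 0, 0, 0, 0, 0, 255],
    [-2.9, 0, 0, 0, 0, 0, 255],
    [-3.4, 0, 0, 0, 0, 0, 255],
    [-3.9, 0, 0, 0, 0, 0, 255],
    [-4.4, 0, 0, 0, 0, 0, 255],
    [-4.9, 0, 0, 0, 0, 0, 255],
    [-5.3, 0, 0, 0, 0, 0, 255],
    [-5.6, 0, 0, 0, 0, 0, 255],
    [-5.8, 0, 0, 0, 0, 0, 255],
    [-5.8, 0, 0, 0, 0, 0, 255]
  ]
}}

```text
clock: 8.0
position: [477.0, -273.5, 6.4]
ee_rot: [0.089, 0.996, -0.0, 0.0]
contact_force: [-0.4, 0.3, -1.3]
gripper_width: -0.2
```

```bash
python3 - <<'E'
from h import *
plan([])
p,d=arm.get_image("scene");cv2.imwrite("pics/s4.png",cv2.resize(p[200:340,250:450],None,fx=4,fy=4))
E
```

```text
t 8.0 pos [ 477.  -273.5    6.4] F [-0.4  0.3 -1.3] w -0.2 xang 169.79 tilt 0.04 j [-0.23  0.53 -0.43  0.   -0.61  0.05]
```

View pics/s4.png

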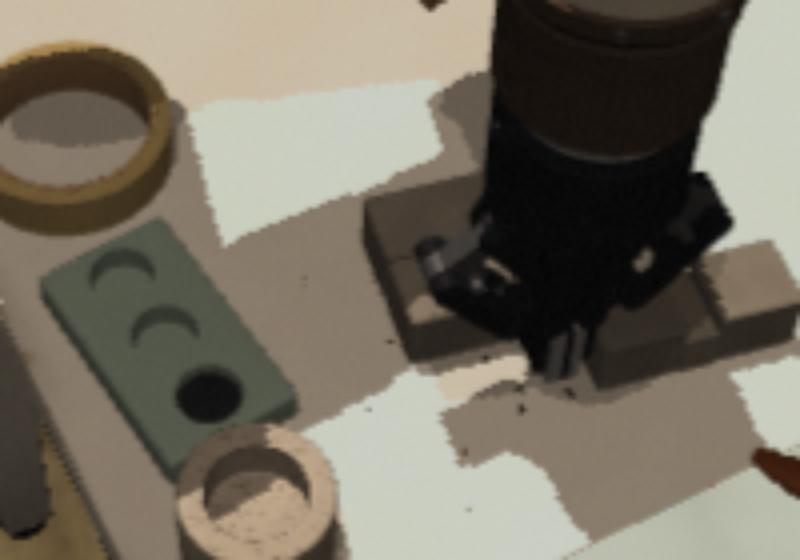

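```bash
python3 - <<'E'
from h import *
plan([((535,-284,200),-100.2)])
E
```

```text
t 8.05 pos [ 477.  -273.5    6.4] F [ 0.8 -0.3 -0.5] w -0.0 xang 169.79 tilt 0.05 j [-0.23  0.53 -0.43  0.   -0.61  0.05]
goal (535, -284, 200) -100.2 -> [-5.9110e+00 -6.0000e-03 -1.9353e+01] [-4.000e-02  3.000e-02 -9.001e+01]
```

{"method": "move_arm", "body": {
  "targets": [
    [0.4, 0, 0, 0, 0, 0, 255],
    [0.6, 0, -1, 0, 0, 0, 255],
    [0.6, 0, -4, 0, 0, 0, 255],
    [0.6, 0, -9, 0, 0, 0, 200],
    [0.6, 0, -14, 0, 0, 0, 0],
    [-5.9, 0, -19.4, 0, 0, -90, 0],
    [-5.9, 0, -19.4, 0, 0, -90, 0],
    [-5.9, 0, -19.4, 0, 0, -90, 0],
    [-5.9, 0, -19.4, 0, 0, -90, 0],
    [-5.9, 0, -19.4, 0, 0, -90, 0],
    [-5.9, 0, -19.4, 0, 0, -90, 0],
    [-5.9, 0, -19.4, 0, 0, -90, 0],
    [-5.9, 0, -19.4, 0, 0, -90, 0],
    [-5.9, 0, -19.4, 0, 0, -90, 0],
    [-5.9, 0, -19.4, 0, 0, -90, 0],
    [-5.9, 0, -19.4, 0, 0, -90, 0]
  ]
}}

```text
clock: 10.05
position: [534.6, -283.9, 200.8]
ee_rot: [-0.641, 0.768, -0.0, 0.0]
contact_force: [-0.6, -0.5, -1.2]
gripper_width: 85.3
```

```bash
python3 - <<'E'
from h import *
plan([])
s=arm.read_state();p,d=arm.get_image("wrist");K,T=cam2world("wrist",s);P=cloud(K,T,d)
cv2.imwrite("pics/w5.png",p);np.save("w5P.npy",P)
a=np.radians(-10.2);u=np.array([np.cos(a),np.sin(a)]);n=np.array([-u[1],u[0]])
D=P[...,:2]-np.array([466.2,-271.4]);S=D@u;t=D@n;z=P[...,2]
m=(z>26)&(z<40)&(S>-60)&(S<140)
b=m&(t<17.2)&(t>-45); o=m&(t>17.2)&(t<100)&(S<60)
for k in(b,o):
    q=P[k];print(len(q),q.mean(0),cv2.minAreaRect(q[:,:2].astype(np.float32)),S[k].min(),S[k].max(),np.percentile(t[k],[0.5,99.5]))
fr=b&(S>55); q=P[fr]; print("clear part",np.percentile(t[fr],[.5,99.5]),cv2.minAreaRect(q[:,:2].astype(np.float32)))
print("clear of neighbours:",S[b].max()-S[o].max())
pt,d2=arm.get_image("top");K2,T2=cam2world("top");P2=cloud(K2,T2,d2);cv2.imwrite("pics/t5.png",cv2.resize(pt[130:260,340:470],None,fx=4,fy=4))
E
```

```text
t 10.05 pos [ 534.6 -283.9  200.8] F [-0.6 -0.5 -1.2] w 85.3 xang -100.28 tilt 0.03 j [-0.22  0.37 -0.09  0.   -1.11  1.61]
2700 [ 538.13564152 -283.69870527   32.64615599] ((536.1342163085938, -283.1519775390625), (32.90304183959961, 89.19477844238281), 80.29857635498047) 26.44841792117307 115.42128494183818 [-15.70272414  16.71031579]
5651 [ 478.64319137 -221.06621706   32.65999649] ((483.0082092285156, -221.49217224121094), (69.08150482177734, 103.87409210205078), 79.38260650634766) -44.093931286150344 59.38906509068992 [17.73355296 85.79975465]
clear part [-15.36745038  16.82210064] ((550.3532104492188, -285.6437683105469), (32.8511962890625, 60.230323791503906), 80.08366394042969)
clear of neighbours: 56.03221985114826
```

View pics/w5.png

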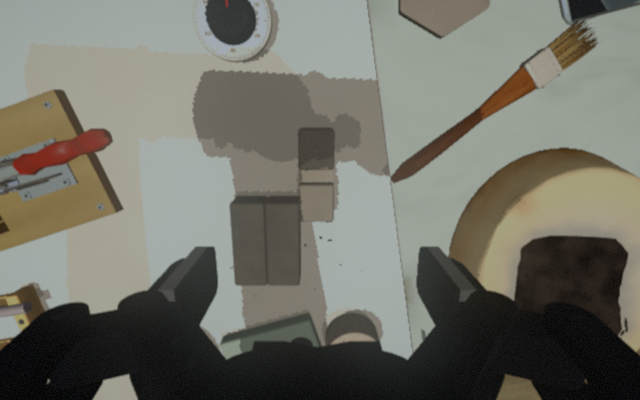

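```bash
python3 - <<'E'
from h import *
plan([((536.1,-283.4,60),-99.9),((536.1,-283.4,4),-99.9)])
E
```

```text
t 10.15 pos [ 534.7 -283.9  200.5] F [-0.1  0.4 -0.3] w 85.4 xang -100.26 tilt 0.02 j [-0.22  0.37 -0.09 -0.   -1.11  1.61]
goal (536.1, -283.4, 60) -99.9 -> [-0.072 -0.13  14.054] [-0.02  0.   -0.36]
goal (536.1, -283.4, 4) -99.9 -> [-0.072 -0.128 19.654] [-0.02  0.   -0.36]
```

View pics/t5.png

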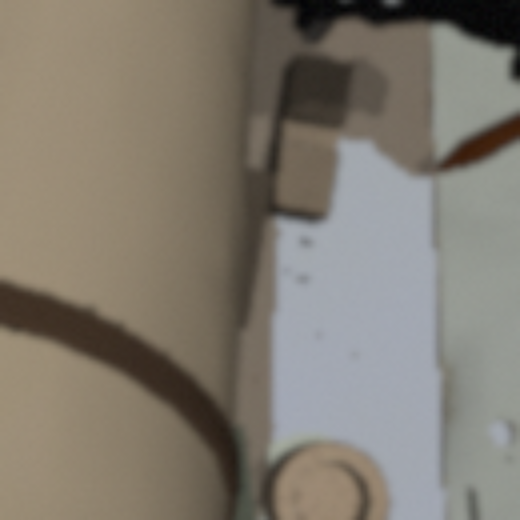

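{"method": "move_arm", "body": {
  "targets": [
    [0.08, -0.13, 6, 0, 0, -0.4, 0],
    [0.08, -0.13, 11, 0, 0, -0.4, 0],
    [0.08, -0.13, 14, 0, 0, -0.4, 0],
    [0.08, -0.13, 16, 0, 0, -0.4, 0],
    [0.08, -0.13, 18, 0, 0, -0.4, 0],
    [0.08, -0.13, 19.2, 0, 0, -0.4, 0],
    [0.08, -0.13, 19.6, 0, 0, -0.4, 0],
    [0.08, -0.13, 19.6, 0, 0, -0.4, 0]
  ]
}}

```text
clock: 11.15
position: [536.1, -285.0, 4.6]
ee_rot: [-0.644, 0.765, -0.0, 0.0]
contact_force: [0.5, 0.3, 0.0]
gripper_width: 85.5
```

{"method": "move_arm", "body": {
  "targets": [
    [0, 0, 0, 0, 0, 0, 60],
    [0, 0, 0, 0, 0, 0, 90],
    [0, 0, 0, 0, 0, 0, 110],
    [0, 0, 0, 0, 0, 0, 130],
    [0, 0, 0, 0, 0, 0, 150],
    [0, 0, 0, 0, 0, 0, 170],
    [0, 0, 0, 0, 0, 0, 200],
    [0, 0, 0, 0, 0, 0, 255],
    [0, 0, 0, 0, 0, 0, 255],
    [0, 0, 0, 0, 0, 0, 255]
  ]
}}

```text
clock: 12.4
position: [536.1, -284.9, 4.7]
ee_rot: [-0.644, 0.765, -0.0, 0.0]
contact_force: [-0.9, 2.3, 5.4]
gripper_width: 32.8
```

```bash
python3 - <<'E'
from h import *
plan([])
p,d=arm.get_image("wrist");cv2.imwrite("pics/w6.png",p)
E
```

```text
t 12.4 pos [ 536.1 -284.9    4.7] F [-0.9  2.3  5.4] w 32.8 xang -99.81 tilt 0.03 j [-0.22  0.6  -0.29  0.   -0.69  1.62]
```

View pics/w6.png

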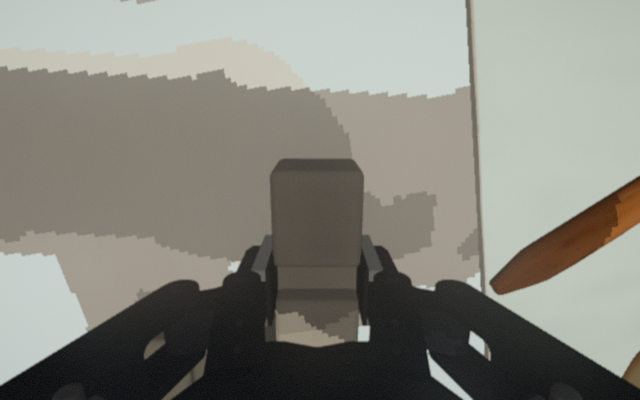

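{"method": "move_arm", "body": {
  "targets": [
    [0, 0, -0.4, 0, 0, 0, 255],
    [0.05, 0, -1.2, 0, 0, 0, 255],
    [0.1, 0, -2.4, 0, 0, 0, 255],
    [0.1, 0, -4, 0, 0, 0, 255],
    [0.1, 0, -6.5, 0, 0, 0, 255],
    [0.1, 0, -9, 0, 0, 0, 255],
    [0.1, 0, -11, 0, 0, 0, 255],
    [0.1, 0, -12, 0, 0, 0, 255],
    [0.1, 0, -12, 0, 0, 0, 255]
  ]
}}

```text
clock: 13.58
position: [536.0, -286.0, 125.4]
ee_rot: [-0.644, 0.765, -0.001, 0.001]
contact_force: [-0.3, -0.1, -2.4]
gripper_width: 33.1
```

```bash
python3 - <<'E'
from h import *
plan([((421.5,118.7,130),-90.5)])
p,d=arm.get_image("wrist");cv2.imwrite("pics/w7.png",p)
p,d=arm.get_image("scene");cv2.imwrite("pics/s7.png",p)
K,T=cam2world("scene");P=cloud(K,T,d);print("row rect",rect(P,(410,540,-290,-160),(20,40)))
E
```

```text
t 13.575 pos [ 536.  -286.   125.4] F [-0.3 -0.1 -2.4] w 33.1 xang -99.83 tilt 0.11 j [-0.22  0.45 -0.18 -0.   -0.94  1.62]
goal (421.5, 118.7, 130) -90.5 -> [-37.92   18.184  -0.502] [-0.11 -0.01 -9.33]
row rect (1928, array([ 473.2, -224.2,   30.8]), np.float64(31.3), ((475.41717529296875, -220.66738891601562), (70.2236557006836, 90.20934295654297), 79.50126647949219))
```

View pics/w7.png

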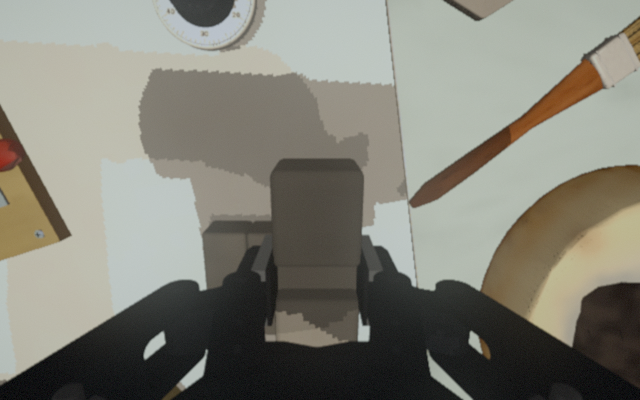

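View pics/s7.png

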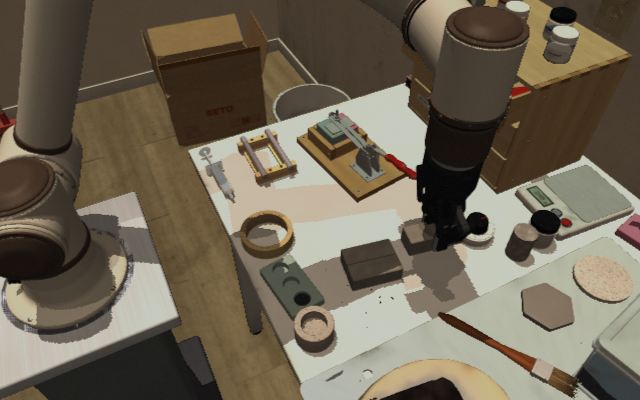

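```bash
python3 - <<'E'
from h import *
c=arm.camera_params("wrist");K,M=c["mtx"],c["mount"]
p,d=arm.get_image("wrist");P=cloud(K,M,d)
col=P[150:330,300:335]
for v in range(150,330,3):
    r=P[v,300:335]; print(v,np.nanmedian(r[:,1]).round(1),np.nanmedian(r[:,2]).round(1),end=" | ")
print()
for v in(190,220,250):
    r=P[v]; m=np.where((r[:,2]<-20)&(r[:,2]>-40))[0]
    m=m[(m>255)&(m<380)];print(v,m.min(),m.max(),r[m.min()].round(1),r[m.max()].round(1))
E
```

```text
150 -32.3 122.7 | 153 -29.9 123.1 | 156 -27.5 123.0 | 159 -44.5 -2.7 | 162 -44.5 -10.5 | 165 -44.5 -17.4 | 168 -44.5 -23.9 | 171 -44.0 -27.0 | 174 -43.1 -27.8 | 177 -42.1 -28.1 | 180 -41.1 -28.4 | 183 -40.0 -28.3 | 186 -38.8 -28.2 | 189 -37.8 -28.3 | 192 -36.6 -28.2 | 195 -35.5 -28.2 | 198 -34.5 -28.3 | 201 -33.3 -28.2 | 204 -32.1 -28.1 | 207 -31.1 -28.3 | 210 -29.9 -28.1 | 213 -28.8 -28.4 | 216 -27.6 -28.0 | 219 -26.5 -28.2 | 222 -25.3 -28.2 | 225 -24.2 -28.4 | 228 -22.9 -28.0 | 231 -21.8 -28.2 | 234 -20.7 -28.3 | 237 -19.5 -28.4 | 240 -18.3 -28.4 | 243 -17.0 -28.2 | 246 -15.8 -28.1 | 249 -14.5 -28.0 | 252 -13.4 -28.3 | 255 -12.2 -28.2 | 258 -10.8 -28.0 | 261 -9.8 -28.4 | 264 -8.4 -28.1 | 267 -2.1 -18.2 | 270 -0.7 -18.2 | 273 0.7 -18.2 | 276 2.1 -18.2 | 279 3.5 -18.1 | 282 4.9 -18.1 | 285 6.2 -18.2 | 288 7.4 -18.5 | 291 7.6 -20.5 | 294 7.4 -23.1 | 297 7.5 -25.2 | 300 7.9 -26.8 | 303 8.6 -27.8 | 306 9.8 -27.9 | 309 11.0 -28.2 | 312 12.4 -28.2 | 315 13.7 -28.2 | 318 15.1 -28.1 | 321 16.6 -28.0 | 324 17.9 -28.1 | 327 19.2 -28.2 | 
190 270 363 [-17.1 -36.8 -26. ] [ 16.8 -36.6 -25. ]
220 271 361 [-17.2 -25.3 -25.9] [ 16.3 -25.4 -26.3]
250 259 374 [-22.7 -11.9 -23. ] [ 22.5 -11.2 -21.6]
```

```bash
python3 - <<'E'
from h import *
plan([((422,118.4,120),-90.5)])
E
```

```text
t 13.725 pos [ 535.  -285.6  123.4] F [ 0.1 -0.7 -1.5] w 32.9 xang -99.83 tilt 0.11 j [-0.22  0.45 -0.18 -0.   -0.94  1.62]
goal (422, 118.4, 120) -90.5 -> [-37.879  18.036   0.387] [ 0.11  0.03 -9.33]
```

{"method": "move_arm", "body": {
  "targets": [
    [-2, 1, 0, 0, 0, -0.5, 255],
    [-5, 2.4, 0, 0, 0, -1.2, 255],
    [-9, 4.3, 0, 0, 0, -2.2, 255],
    [-13, 6.2, 0, 0, 0, -3.2, 255],
    [-17, 8.1, 0, 0, 0, -4.2, 255],
    [-21, 10, 0, 0, 0, -5.2, 255],
    [-25, 11.9, 0.1, 0, 0, -6.2, 255],
    [-29, 13.8, 0.2, 0, 0, -7.2, 255],
    [-33, 15.7, 0.4, 0, 0, -8.2, 255],
    [-35.5, 16.9, 0.4, 0, 0, -8.8, 255],
    [-37, 17.6, 0.4, 0, 0, -9.1, 255],
    [-37.9, 18, 0.4, 0, 0, -9.3, 255],
    [-37.9, 18, 0.4, 0, 0, -9.3, 255],
    [-37.9, 18, 0.4, 0, 0, -9.3, 255]
  ]
}}

```text
clock: 15.48
position: [422.9, 117.7, 120.1]
ee_rot: [-0.704, 0.711, 0.0, -0.0]
contact_force: [0.2, -0.4, -2.2]
gripper_width: 32.8
```

```bash
python3 - <<'E'
from h import *
plan([((422,118.4,40),-90.5)])
p,d=arm.get_image("wrist");cv2.imwrite("pics/w8.png",p)
plan([((422,118.4,40),-90.5)])
c=arm.camera_params("wrist");P=cloud(c["mtx"],c["mount"],d);r=P[160:170,300:335,1];print(np.nanmedian(r))
s=arm.read_state();K,T=cam2world("wrist",s);P=cloud(K,T,d)
m=(P[...,2]>28.3)&(P[...,2]<36)&(P[...,0]>360)&(P[...,0]<490)&(P[...,1]>40)&(P[...,1]<200)
q=P[m];q=q[q[:,0]>435]
if len(q): print("far rod",len(q),q.mean(0),q[:,1].min(),q[:,1].max(),np.polyfit(q[:,1],q[:,0],1))
E
```

```text
t 15.475 pos [422.9 117.7 120.1] F [ 0.2 -0.4 -2.2] w 32.8 xang -90.56 tilt 0.04 j [ 0.64  0.2  -0.59  0.   -0.79  0.92]
goal (422, 118.4, 40) -90.5 -> [-0.068  0.089  8.013] [ 0.03 -0.02 -0.06]
t 15.525 pos [423.  117.6 120.2] F [ 0.9 -0.3 -1.9] w 32.8 xang -90.58 tilt 0.03 j [ 0.64  0.2  -0.59 -0.   -0.79  0.92]
goal (422, 118.4, 40) -90.5 -> [-0.076  0.094  8.016] [ 0.02 -0.02 -0.08]
-44.52179821230867
far rod 1380 [449.45498283 118.9913706   30.06390925] 52.76535018149744 184.06497902464787 [9.33209040e-03 4.48344545e+02]
```

View pics/w8.png

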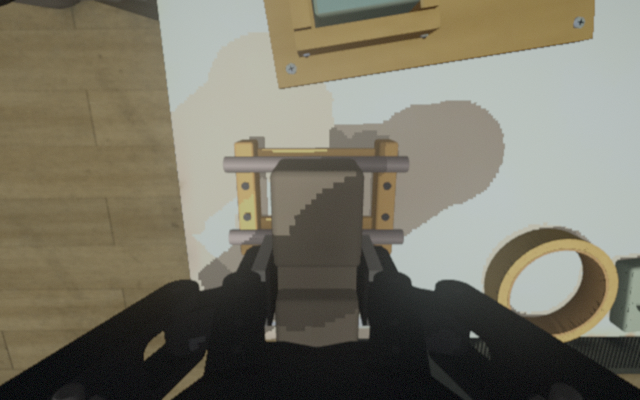

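{"method": "move_arm", "body": {
  "targets": [
    [-0.07, 0.09, 1.5, 0, 0, -0.1, 255],
    [-0.07, 0.09, 3.5, 0, 0, -0.1, 255],
    [-0.07, 0.09, 5.5, 0, 0, -0.1, 255],
    [-0.07, 0.09, 7, 0, 0, -0.1, 255],
    [-0.07, 0.09, 7.7, 0, 0, -0.1, 255],
    [-0.07, 0.09, 8, 0, 0, -0.1, 255],
    [-0.07, 0.09, 8, 0, 0, -0.1, 255]
  ]
}}

```text
clock: 16.4
position: [422.3, 119.0, 40.6]
ee_rot: [-0.704, 0.71, -0.0, 0.0]
contact_force: [-0.4, -0.1, -2.1]
gripper_width: 32.9
```

```bash
python3 - <<'E'
from h import *
plan([((422,118.4,35),-90.5)])
p,d=arm.get_image("wrist");cv2.imwrite("pics/w9.png",p)
c=arm.camera_params("wrist");P=cloud(c["mtx"],c["mount"],d);r=P[160:170,300:335,1];print(np.nanmedian(r))
s=arm.read_state();K,T=cam2world("wrist",s);P=cloud(K,T,d)
m=(P[...,2]>28.3)&(P[...,2]<33)&(P[...,0]>437)&(P[...,0]<465)&(P[...,1]>40)&(P[...,1]<200)
q=P[m]
if len(q): print("far rod",len(q),q.mean(0),q[:,1].min(),q[:,1].max(),np.polyfit(q[:,1],q[:,0],1),q[:,0].min(),q[:,0].max())
E
```

```text
t 16.4 pos [422.3 119.   40.6] F [-0.4 -0.1 -2.1] w 32.9 xang -90.43 tilt 0.03 j [ 0.65  0.33 -0.68  0.   -0.56  0.92]
goal (422, 118.4, 35) -90.5 -> [0.059 0.035 0.556] [-0.03  0.02  0.07]
-44.52681459697367
far rod 3520 [449.41053284 118.51756802  30.21272325] 52.1404099187297 184.29963363147738 [9.49388410e-03 4.48285341e+02] 443.649984988974 455.2275466719741
```

View pics/w9.png

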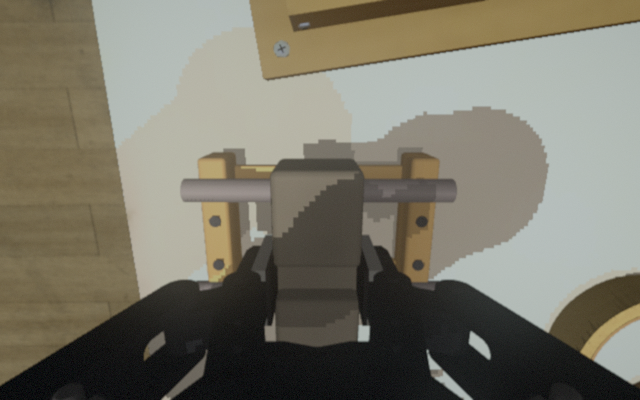

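{"method": "move_arm", "body": {
  "targets": [
    [0.05, 0.03, 0.2, 0, 0, 0.1, 255],
    [0.05, 0.03, 0.4, 0, 0, 0.1, 255],
    [0.05, 0.03, 0.5, 0, 0, 0.1, 255],
    [0.05, 0.03, 0.55, 0, 0, 0.1, 255],
    [0.05, 0.03, 0.55, 0, 0, 0.1, 255]
  ]
}}

```text
clock: 17.08
position: [421.7, 118.5, 34.8]
ee_rot: [-0.704, 0.71, -0.0, -0.0]
contact_force: [-0.5, -0.3, -2.2]
gripper_width: 32.9
```

{"method": "move_arm", "body": {
  "targets": [
    [0, 0, 0.03, 0, 0, 0, 255],
    [0, 0, 0.06, 0, 0, 0, 255],
    [0, 0, 0.06, 0, 0, 0, 255]
  ]
}}

```text
clock: 17.45
position: [421.8, 118.5, 34.5]
ee_rot: [-0.704, 0.71, -0.0, 0.0]
contact_force: [-1.8, 0.1, 4.0]
gripper_width: 33.0
```

{"method": "move_arm", "body": {
  "targets": [
    [0, 0, 0.02, 0, 0, 0, 140],
    [0, 0, 0.02, 0, 0, 0, 120],
    [0, 0, 0.02, 0, 0, 0, 100],
    [0, 0, 0.02, 0, 0, 0, 60],
    [0, 0, 0.02, 0, 0, 0, 0],
    [0, 0, 0.02, 0, 0, 0, 0],
    [0, 0, 0.02, 0, 0, 0, 0],
    [0, 0, 0.02, 0, 0, 0, 0]
  ]
}}

```text
clock: 18.45
position: [421.8, 118.5, 34.0]
ee_rot: [-0.704, 0.71, -0.0, 0.0]
contact_force: [0.2, -0.1, 0.8]
gripper_width: 85.7
```

```bash
python3 - <<'E'
from h import *
plan([((435,118,200),-90.5)])
p,d=arm.get_image("wrist");cv2.imwrite("pics/w10.png",p)
E
```

```text
t 18.45 pos [421.8 118.5  34. ] F [ 0.2 -0.1  0.8] w 85.7 xang -90.52 tilt 0.0 j [ 0.65  0.34 -0.68  0.   -0.54  0.91]
goal (435, 118, 200) -90.5 -> [  0.036  -1.323 -16.598] [-0.   -0.   -0.02]
```

View pics/w10.png

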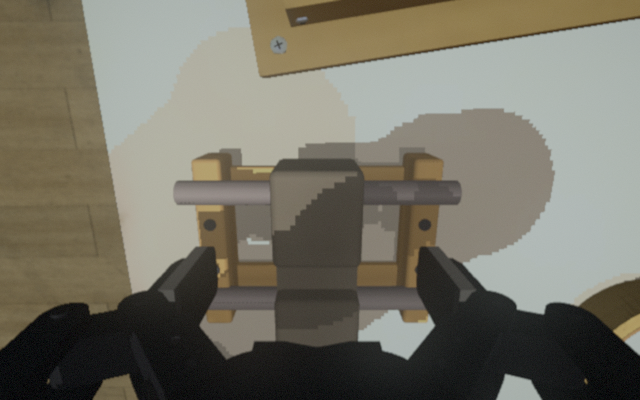

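Released, with the bar resting on both rods. Now I go straight up and check.

{"method": "move_arm", "body": {
  "targets": [
    [0, 0, -1, 0, 0, 0, 0],
    [0, 0, -3, 0, 0, 0, 0],
    [0, 0, -6, 0, 0, 0, 0],
    [0, 0, -10, 0, 0, 0, 0],
    [0, -1.3, -14, 0, 0, 0, 0],
    [0, -1.3, -16.6, 0, 0, 0, 0],
    [0, -1.3, -16.6, 0, 0, 0, 0],
    [0, -1.3, -16.6, 0, 0, 0, 0]
  ]
}}

```text
clock: 19.5
position: [434.0, 118.0, 199.6]
ee_rot: [-0.704, 0.71, 0.0, -0.0]
contact_force: [-0.6, -0.6, 0.0]
gripper_width: 85.2
```

```bash
python3 - <<'E'
from h import *
plan([])
s=arm.read_state();p,d=arm.get_image("wrist");K,T=cam2world("wrist",s);P=cloud(K,T,d)
cv2.imwrite("pics/w11.png",p)
m=(P[...,2]>56)&(P[...,2]<70)&(P[...,0]>360)&(P[...,0]<490)&(P[...,1]>80)&(P[...,1]<160)
q=P[m];print("bar",len(q),q.mean(0),cv2.minAreaRect(q[:,:2].astype(np.float32)))
for lo,hi in((365,412),(430,485)):
    k=q[(q[:,0]>lo)&(q[:,0]<hi)];print("z half",np.median(k[:,2]))
m=(P[...,2]>28.3)&(P[...,2]<33)&(P[...,0]>380)&(P[...,0]<465)&(P[...,1]>40)&(P[...,1]<200)
q=P[m]
for lo,hi in((380,410),(435,465)):
    k=q[(q[:,0]>lo)&(q[:,0]<hi)];print("rod",len(k),(k[:,1].min()+k[:,1].max())/2,np.polyval(np.polyfit(k[:,1],k[:,0],1),118.5),np.polyfit(k[:,1],k[:,0],1)[0])
p,d=arm.get_image("scene");cv2.imwrite("pics/s11.png",p)
K,T=cam2world("scene");P=cloud(K,T,d);print("row",rect(P,(410,540,-290,-160),(20,40)))
E
```

```text
t 19.5 pos [434.  118.  199.6] F [-0.6 -0.6  0. ] w 85.2 xang -90.54 tilt 0.06 j [ 0.63  0.11 -0.45 -0.   -1.01  0.93]
bar 3238 [424.61977503 118.89245662  62.59538149] ((422.19451904296875, 118.93854522705078), (34.02959060668945, 88.986083984375), 89.37664031982422)
z half 62.76060684982403
z half 62.730241876253075
rod 840 119.32420425318323 393.6297162157195 0.010442144984154723
rod 961 118.84005818481768 449.3811417059702 0.010983662243611685
row (1925, array([ 473.3, -224.3,   30.8]), np.float64(31.3), ((475.3881530761719, -220.5169677734375), (71.03822326660156, 90.20954895019531), 79.24835205078125))
```

View pics/w11.png

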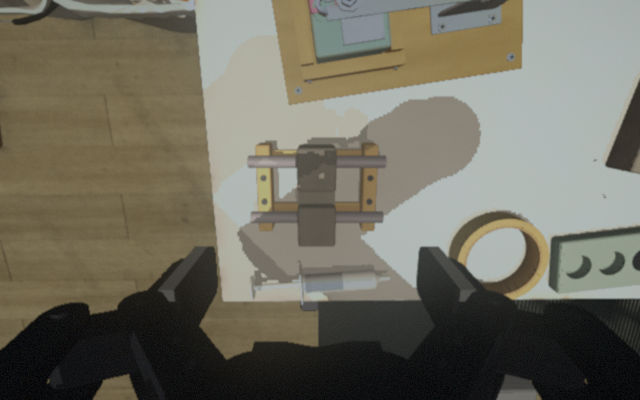

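View pics/s11.png

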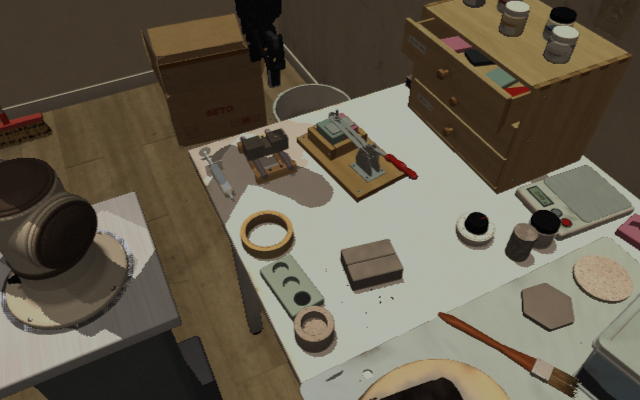

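```bash
python3 -c "
from bench import arm
print(arm.job_done())"
```

```text
the job is handed in; nothing more can be done
None
```

The notched bar now lies notch up across both rods of the drying rack, and the job was handed in at about 19.6 s of the 56 s allowed.

- **Push:** I pushed the bar, the right-hand one of the three, about 70 mm endways out of the row with the shut fingers, so well over half of its 90 mm was clear. One automatic reading put the clear length at 56 mm. That figure was low because the mask for the neighbours also caught the side of the pushed bar, and either value is more than half.
- **Placing:** I gripped the bar at its middle, lifted it straight up and lowered it onto the rods until about 4–6 N of contact showed. Then I opened the fingers and raised the arm clear.
- **Bar on the rack:** The last wrist view puts the bar's centre at (422.2, 118.9) mm and the rack's at about (421.5, 119.1) mm, so it is within 1 mm of centred. It is square to the rods within about 0.2° and level, with both halves reading 62.7 mm high.
- **Neighbours:** The two plain bars read (475.4, -220.5) mm against (475.3, -220.8) mm worked out from the row as first measured. Their angle differs by about 0.5°, which is about the measuring noise, so they appear unmoved.

No check failed. The calibration is only good to about 2 mm.

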